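# Clamp a plate in the pantry carrier with the cam lever

## Task

Take the white plate from the side stand and stand it gently, on edge, in the empty slot between the brass tines of the plate carrier. Then slide the brass fence up until its sprung rubber pad is pressed firmly back against the plate, and, keeping it pressed, swing the red cam lever over centre until it stays fully shut, so that the fence is clamped with the plate upright against the end tines. Leave the dark plate, the glass tumbler and the white jar where they stand, and let go of everything at the end.

Things in the scene. Friction and masses are not known exactly. Their poses are not given: they have to be found in the camera images.
- rack: Fixed plate carrier: dark board 170 x 370 mm (x, y), 16 thick, brass fittings. Origin: centre of its underside; y runs from the lever end to the plate slot. Its frame, mm, is used below. Slot: front tines at y 118, end tines at y 150 (8 thick, x +-38, tops z 98; clear gap y 122 to 146). Two round rods along y (x +-35, z 30, radius 6) cradle the plate. Square brass bar along y at x 0, top z 42.
- slot (a point): Middle of the empty slot, where the standing plate's centre goes: carrier (0, 134, 86). Axes as the carrier's; the plate's axis must lie along y. Pressed against the end tines the plate's centre is at y 141.
- plate_centre (a point): Centre of the white plate: flat, round, ceramic, 120 mm across, 10 thick, about 0.22 kg (varies), gold circle on its faces. Its y axis is the plate's axis, level while it stands on edge. It starts on edge in either slot of the side stand, its axis along the stand's y, top edge 146 mm above the counter, faces free from above.
- stand: Fixed side stand: dark board 120 x 170 mm (x, y) with cradle rods and short brass tines (at x +-44, tops z 79, 15 mm gap) for two plates on edge at y -40 and +40, plate axes along its y. Origin: centre of the underside; z up.
- dark_centre (a point): Centre of the dark blue plate, same size as the white one; it stands in the other slot of the side stand and must stay there.
- fence (a joint): Slide of the fence along the carrier, m, 0 to 0.118, growing towards the slot. Brass block 46 x 50 mm (x, y), z 32 to 94, centred at carrier (0, -85 + slide), pad on a rod ahead of it. Friction about 1 N (plus 8 N per m/s) with the lever open; clamped (holds over 30 N) with it shut. With the plate against the end tines the pad first touches at about 0.101.
- pad (a joint): How far the sprung rubber pad on the fence is pressed back, m: 0 free, 0.008 fully. Pad face 44 mm wide, z 54 to 110, 120 mm ahead of the fence block's centre when free. Spring 1.1 N per mm: it pushes the fence back unless that is held or clamped.
- cam (a joint): Angle of the red lever, rad: 0 open (points to carrier -x and 10 deg back), clockwise from above to 1.75 shut (points along +y). Sprung: 0.6 N m to turn (9 N at lever_push); springs open if let go before about 1.35, snaps shut beyond. Its shoe grips the bar from about 0.45. So pushing the open lever towards +y first slides the fence; the lever turns only when the fence meets about 9 N.
- pivot (a point): Vertical pivot axis of the lever at half the lever's height: carrier (0, -85 + slide, 106). Moves with the fence; axes as the carrier's.
- lever_push (a point): On the lever's centre line, 62 mm from the pivot, at half its height (106 mm above the counter). The lever is a red bar 13 mm wide, 18 high (z 97 to 115); its round end, 17 across, is centred 80 mm from the pivot. The point's y axis points outwards along the lever. The space beside the open lever is free.
- tumbler: Glass tumbler, 76 mm wide, 90 mm tall; bystander. Origin under its centre.
- jar: White lidded jar, 72 mm wide, 100 mm tall; bystander. Origin under its centre.
Not all that is in view belongs to the job. There is more than one size of the part that bears plate_centre; the job needs the smallest.

How it is judged:
By the outcome, as a careful person would: the job done as asked, in the order asked, and still so for the second after the job is handed in, with the robot touching nothing.
It also fails if it takes over 54 s, if anything falls off the work surface, if the arm or the gripper's body presses on something with over 40 N, if the wrist force passes 120 N, or if a joint passes its speed limit or range.

## Robot

A 7-joint arm with a two-finger parallel gripper is mounted at the origin on the work surface. World frame = base frame: x ahead of the robot, y to its left, z up, the work surface at z = 0. Lengths are in m, angles in rad, forces in N, time in s.
With the tool pointing down it reaches from about 0.425 to 0.95 m from the base axis. Payload 4.7 kg.
Tool frame: the origin (TCP) lies on the centre line of the jaws, within the pads' length; the fingertips stand robot.nose_length ahead of it and the grasp point (between the pads) lies 8 mm behind it (robot.nose_length is the distance from the TCP to the fingertips, in m); z points along the fingers, y is the line along which they close (so a half turn about z gives the same grasp; the last joint's range is limited). The gripper opens to 85 mm and grips with 20 to 120 N. Pads are 22 mm wide; open, the fingers measure 114 mm over their backs; the gripper's body (76 mm by 85 mm) begins 54 mm behind the grasp point. The pads swing forward as they close: fully open they stand 13 mm farther back than shut.
Start: joints at [-1.174, 0.469, -0.049, 1.532, 0.024, 1.141, -0.082], TCP at [0.279, 0.615, 0.242] pointing down, gripper open.
Joint ranges: [-2.59, 2.59], [-0.33, 1.99], [-1.39, 1.29], [0.1, 2.45], [-1.04, 4.18], [0.21, 1.99], [-2.66, 2.66]. Speed limits (rad/s): [2.57, 2.57, 3.14, 3.14, 3.14, 3.14, 3.14].

## Interface

Orientations are given as [roll, pitch, yaw] about the fixed x, y, z axes, in that order (R = Rz(yaw) Ry(pitch) Rx(roll)).
In Python, from plant import robot gives the robot as it stands. Calls block until the motion is done:
- robot.goto(position, orientation): joint-space move of the TCP to a pose.
- robot.move_straight(position, vel=0.15, attitude=None, contact_N=None): straight line of the TCP; attitude=None keeps the orientation; vel is the mean speed in m/s. With contact_N (N) it stops when the force on the tool has changed by that much, and returns True; else False.
- robot.move_joints(angles): joint-space move.
- robot.grip(opening, strength=None): opening from 0.0 (shut) to 1.0 (fully open); strength is the grip in N (None keeps the last); returns when the fingers have stopped.
- robot.sleep(seconds).
- robot.inverse_kinematics(position, orientation): joint angles nearest the present ones, or None.
- robot.sense(): the state.
- robot.grab_frame(name): name is "side" or "top"; returns a dict with "image" (420x560x3 uint8, red, green, blue), "range_z" (420x560 float32, m along the optical axis (not along the pixel's ray), 0 where there is no reading), "fx", "fy", "cx", "cy" (pixels), "R" (3x3) and "t" (3): a world point X has camera coordinates R X + t. Camera axes: x right, y down, z forward; pixel columns grow to the right and rows downward; lengths in m; the calibration is good to about 2 mm. A picture is of the moment at which its call begins.
A pose or a line that the arm cannot do raises robot.IKError and nothing moves.
- robot.close_job(): hands the job in; it is judged then, once.
The state is a dict: "t": time; "joint_pos": joint angles; "joint_velocities": joint speeds; "effort": joint torques, N m; "tcp_pos": TCP position; "tcp_rot": TCP orientation; "wrist_force": force on the tool from outside, world axes, zero at the start; "torque": the same for the moment, N m; "opening": opening from 0.0 (shut) to 1.0 (fully open); "gripper_force": force on a finger pad.
Only numpy, scipy, OpenCV 4.12 (cv2) and the standard library are available. Lean on these libraries where they do the work, as an engineer would, in place of code of your own. Each camera call takes 0.05 s, during which the arm holds its last target. There are 200 camera calls.

## Working session

There is one attempt and no reset: what is moved stays moved. The work goes in short steps, each a Python script; the robot and the scene stay as the last script left them, time stands still between calls to the robot, and variables do not carry over. Pictures are saved under pics/ and viewed, at most 10 in all, crops included, and the job is handed in when it is done.

```bash
mkdir -p pics; ls; python3 - <<'E'
from plant import robot
import cv2,numpy as np,pickle
print(robot.sense(),robot.nose_length)
for n in("side","top"):
    f=robot.grab_frame(n); pickle.dump(f,open(n+'.pkl','wb'))
    cv2.imwrite(f'pics/{n}0.png',f['image'][:,:,::-1]); print(n,f['fx'],f['cx'],f['cy'],f['R'],f['t'])
E
```

```text
pics
{'t': 0.0, 'joint_pos': array([-1.17390706,  0.4694786 , -0.04860537,  1.53368271,  0.02411318,
        1.14097162, -0.0822758 ]), 'joint_velocities': array([-8.32769520e-05, -1.56608517e-06,  4.18251938e-04,  1.23558492e-03,
        6.48960173e-04,  3.17271009e-03,  1.51733766e-04]), 'effort': array([-5.90034088e-04, -5.10323846e+01, -4.68917820e-02, -2.37715620e+01,
        1.06186332e-02,  7.64525874e-03,  9.19874481e-06]), 'tcp_pos': array([0.27856088, 0.61423656, 0.24124112]), 'tcp_rot': array([-3.13964010e+00,  7.72850506e-05,  2.71587386e+00]), 'wrist_force': array([-0.24971908, -1.00404589,  0.83792582]), 'torque': array([-0.02781537,  0.05508489,  0.02299091]), 'gripper_force': 0.0, 'opening': 0.9991031814583711} 0.011
side 436.8675651810674 278.2180624283314 218.04690080327822 [[ 0.9764214  -0.21530481  0.01565525]
 [-0.15159311 -0.73549994 -0.66034791]
 [ 0.15369052  0.64240461 -0.75079661]] [-0.48360984  0.22360615  1.01604227]
top 384.4704727760958 278.46836508921734 208.3056498453935 [[ 2.36817057e-02 -9.99711046e-01  4.12337716e-03]
 [-9.85097106e-01 -2.40379825e-02 -1.70311088e-01]
 [ 1.70360994e-01 -2.86698479e-05 -9.85381718e-01]] [0.09856486 0.50717361 0.82636851]
```

View pics/side0.png

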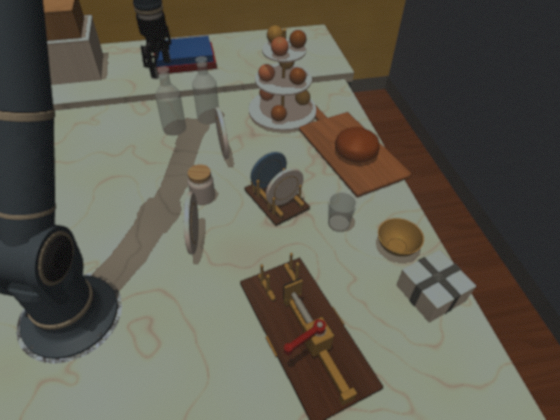

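View pics/top0.png

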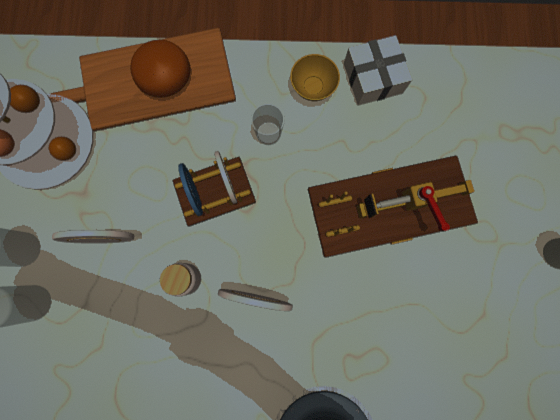

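The side view shows the carrier (310,340) with the red lever (305,335) and the stand (277,190) holding the dark plate (268,170) and a white plate (285,188).

White discs in the top view:
- (226,176), in the stand. It fits the description: in a stand slot, same size as the dark plate.
- (97,236) and (255,296), both outside the stand and visibly larger.

I'll confirm with a crop and measure.

```bash
cat > h.py <<'E'
import numpy as np,cv2,pickle
def cloud(f):
    z=f['range_z'].astype(float);v,u=np.mgrid[:z.shape[0],:z.shape[1]]
    P=np.stack([(u-f['cx'])/f['fx']*z,(v-f['cy'])/f['fy']*z,z],-1)
    W=(P-f['t'])@f['R']; W[z==0]=np.nan; return W
def ray(f,u,v,h):
    d=f['R'].T@np.array([(u-f['cx'])/f['fx'],(v-f['cy'])/f['fy'],1]);o=-f['R'].T@f['t']
    return o+d*(h-o[2])/d[2]
def pix(f,X):
    c=f['R']@np.asarray(X)+f['t'];return np.array([f['fx']*c[0]/c[2]+f['cx'],f['fy']*c[1]/c[2]+f['cy']])
E
python3 - <<'E'
from h import *
T=pickle.load(open('top.pkl','rb'));S=pickle.load(open('side.pkl','rb'))
a=cv2.resize(T['image'][145:265,165:485],None,fx=2.5,fy=2.5,interpolation=3)
b=cv2.resize(S['image'][140:420,235:395],(160*300*280//280//280*280//300*2,300)) if 0 else cv2.resize(S['image'][140:230,235:395],(400,225),interpolation=3)
c=np.zeros((525,800,3),np.uint8);c[:300]=a;c[300:525,:400]=b
b2=cv2.resize(S['image'][250:350,235:395],(360,225),interpolation=3);c[300:,410:770]=b2
cv2.imwrite('pics/crop1.png',cv2.convertScaleAbs(c[:,:,::-1],alpha=1.6))
for n,f,rois in(('top',T,{'stand':(160,145,265,235),'rack':(295,145,490,265)}),('side',S,{'stand':(235,140,320,230),'rack':(230,240,390,420)})):
    W=cloud(f);hsv=cv2.cvtColor(f['image'],cv2.COLOR_RGB2HSV)
    for k,(x0,y0,x1,y1) in rois.items():
        w=W[y0:y1,x0:x1];h=hsv[y0:y1,x0:x1].astype(int)
        z=w[...,2]
        m=(z>.010)&(z<.022)&((h[...,0]<16)|(h[...,0]>170))&(h[...,1]>70)&(h[...,2]<125)
        p=w[m];r=cv2.minAreaRect((p[:,:2]*1000).astype(np.float32));print(n,k,len(p),'z',np.median(p[:,2]),r)
        wh=(z>.03)&(z<.2)
        if k=='stand':
            for nm,mm in(('white',wh&(h[...,1]<60)&(h[...,2]>90)),('blue',wh&(h[...,0]>95)&(h[...,0]<125)&(h[...,1]>90))):
                q=w[mm];
                if len(q): print(nm,len(q),np.nanpercentile(q,[1,50,99],axis=0).round(4).tolist(),cv2.minAreaRect((q[:,:2]*1000).astype(np.float32)))
        else:
            red=wh&((h[...,0]<6)|(h[...,0]>174))&(h[...,1]>190)&(h[...,2]>90)&(z>.09);q=w[red];
            print('red',len(q),np.median(q[:,2]),cv2.minAreaRect((q[:,:2]*1000).astype(np.float32)))
E
```

```text
top stand 2034 z 0.01582474971682112 ((548.625, 264.8249206542969), (119.15113830566406, 167.66551208496094), 21.202133178710938)
white 253 [[0.5103, 0.2051, 0.0923], [0.5533, 0.2243, 0.1374], [0.6127, 0.3211, 0.1466]] ((544.3388061523438, 268.1861877441406), (111.366943359375, 100.66015625), 22.2263126373291)
blue 440 [[0.48, 0.2776, 0.0453], [0.5276, 0.2959, 0.1232], [0.5801, 0.3179, 0.147]] ((530.510986328125, 299.55413818359375), (110.29922485351562, 10.405632972717285), 21.197235107421875)
top rack 8598 z 0.015547274355855623 ((525.0426635742188, -155.7551727294922), (168.0889129638672, 369.1320495605469), 13.971076965332031)
red 260 0.11432741679611508 ((502.36993408203125, -217.25172424316406), (97.7424087524414, 22.788047790527344), 26.82292938232422)
side stand 710 z 0.015095418623052227 ((629.495361328125, 324.3280944824219), (361.4411315917969, 187.0242462158203), 36.66377639770508)
white 253 [[0.4878, 0.2008, 0.0414], [0.5485, 0.2242, 0.1265], [0.6169, 0.3164, 0.1465]] ((548.6939697265625, 257.763671875), (119.1230239868164, 99.57035064697266), 20.453598022460938)
side rack 8377 z 0.015178348896987793 ((522.8978271484375, -158.6709442138672), (168.01760864257812, 368.0036315917969), 13.806450843811035)
red 44 0.11469649691056921 ((491.87347412109375, -221.6337432861328), (74.53331756591797, 10.172932624816895), 25.568689346313477)
```

View pics/crop1.png

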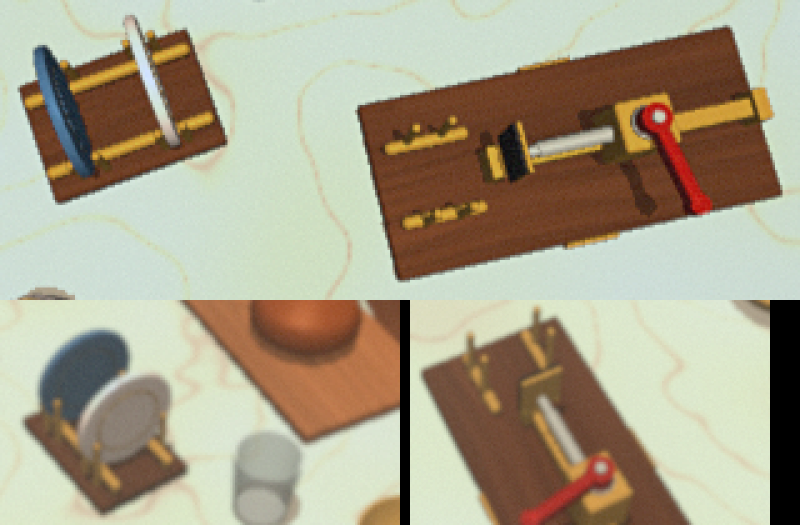

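The crop confirms it: the white plate with the faint gold circle stands in the stand's slot beside the same-sized dark one, at top-view pixel (226,176). The fence is at the far end, with the lever open. Next I'll refine the plate and carrier points in their frames.

```bash
cat >> h.py <<'E'
TH=np.radians(13.9);RC=np.array([.524,-.157])
SH=np.radians(21.2);SC=np.array([.5486,.2648])
def toF(W,c,th):
    d=W[...,:2]-c;o=W.copy();o[...,0]=d[...,0]*np.cos(th)+d[...,1]*np.sin(th);o[...,1]=-d[...,0]*np.sin(th)+d[...,1]*np.cos(th);return o
def C2W(x,y,z,c=RC,th=TH):
    return np.array([c[0]+x*np.cos(th)-y*np.sin(th),c[1]+x*np.sin(th)+y*np.cos(th),z])
E
python3 - <<'E'
from h import *
for n in('top','side'):
    f=pickle.load(open(n+'.pkl','rb'));W=cloud(f);h=cv2.cvtColor(f['image'],cv2.COLOR_RGB2HSV).astype(int)
    s=toF(W,SC,SH);z=s[...,2]
    m=(abs(s[...,0])<.08)&(s[...,1]>-.065)&(s[...,1]<-.015)&(z>.085)&(z<.2)
    q=s[m];print(n,'white',len(q),np.percentile(q,[1,50,99],axis=0).round(4).tolist(),'axis slope',np.polyfit(q[:,0],q[:,1],1))
    t=q[q[:,2]>.135];print(' top y',np.median(t[:,1]),t[:,1].min(),t[:,1].max())
    c=toF(W,RC,TH);z=c[...,2]
    m=(abs(c[...,0])<.06)&(c[...,1]>.09)&(c[...,1]<.18)&(z>.06)&(z<.2);q=c[m]
    for sx in(-1,1):
      for lo,hi in((.1,.134),(.134,.17)):
        k=q[(q[:,0]*sx>0)&(q[:,1]>lo)&(q[:,1]<hi)]
        if len(k):print(' tine',len(k),np.median(k,0).round(4),k[:,2].max().round(3))
    m=(abs(c[...,0])<.05)&(c[...,1]<.08)&(c[...,1]>-.0)&(z>.095)&(z<.2);q=c[m];print(' pad',len(q),np.percentile(q,[3,50,97],axis=0).round(4).tolist())
    m=(z>.08)&(z<.097)&(c[...,1]<-.03)&(abs(c[...,0])<.05)&(c[...,1]>-.2);q=c[m];print(' block',len(q),np.percentile(q,[3,50,97],axis=0).round(4).tolist())
    m=(z>.105)&(z<.14)&(c[...,1]<-.03)&(c[...,1]>-.2)&(abs(c[...,0])<.12);q=c[m];print(' lever',len(q),np.percentile(q,[2,50,98],axis=0).round(4).tolist())
    for nm,(x,y,zz) in dict(pivot=(0,-.085,.115),leverend=(-.0788,-.0989,.115)).items(): print(nm,pix(f,C2W(x,y,zz)))
from plant import robot
for p,y in((C2W(0,-.04,.12,SC,SH),SH),(C2W(0,.134,.12),TH),(C2W(-.061,-.12,.105),TH),(C2W(-.061,.0,.105),TH),(C2W(-.02,.086,.105),TH-1.75)):
    for k in(0,np.pi,-np.pi):
        j=robot.inverse_kinematics(p,[np.pi,0,y+k]);print(p.round(3),k, None if j is None else np.round(j,2))
E
```

```text
top white 319 [[-0.0583, -0.0458, 0.088], [-0.0117, -0.0411, 0.1339], [0.0522, -0.0351, 0.1466]] axis slope [-0.00525049 -0.04094557]
 top y -0.03990107294437587 -0.04481607311932906 -0.03503716986120015
 tine 24 [-0.0379  0.1214  0.092 ] 0.099
 tine 22 [-0.0381  0.1531  0.0939] 0.099
 tine 26 [0.0374 0.1211 0.089 ] 0.1
 tine 22 [0.0372 0.1527 0.0901] 0.099
 pad 124 [[-0.0203, 0.0665, 0.0962], [0.0004, 0.0728, 0.1086], [0.021, 0.0753, 0.1117]]
 block 161 [[-0.0217, -0.0689, 0.0889], [0.0073, -0.0418, 0.0933], [0.0232, -0.0305, 0.0963]]
 lever 424 [[-0.0833, -0.0646, 0.1064], [-0.0311, -0.0504, 0.114], [0.0106, -0.0331, 0.1177]]
pivot [446.1179344  187.80793679]
leverend [463.62004585 222.78695075]
side white 573 [[-0.0608, -0.0495, 0.0857], [-0.0082, -0.0461, 0.1138], [0.0523, -0.0375, 0.1452]] axis slope [-0.01104652 -0.04567035]
 top y -0.04426285481150331 -0.048645232672977365 -0.03642960806558838
 tine 39 [-0.0403  0.1144  0.0833] 0.098
 tine 33 [-0.0401  0.1466  0.0819] 0.099
 tine 36 [0.0355 0.115  0.0857] 0.098
 tine 35 [0.0354 0.146  0.0815] 0.1
 pad 131 [[-0.0222, 0.0634, 0.
[... 808 characters left out ...]
05] 0 [-0.25  0.68  1.02  1.95 -0.72  0.93 -0.2 ]
[ 0.494 -0.288  0.105] 3.141592653589793 [-0.01  0.52  0.62  1.94 -0.41  0.81  2.65]
[ 0.494 -0.288  0.105] -3.141592653589793 [-0.01  0.52  0.62  1.94 -0.41  0.81  2.65]
[ 0.465 -0.172  0.105] 0 [-0.57  0.62  1.15  2.13 -0.76  0.89 -0.29]
[ 0.465 -0.172  0.105] 3.141592653589793 [-0.1   0.38  0.46  2.11 -0.26  0.71  2.34]
[ 0.465 -0.172  0.105] -3.141592653589793 [-0.1   0.38  0.46  2.11 -0.26  0.71  2.34]
[ 0.484 -0.078  0.105] 0 [-0.75  0.59  1.12  2.14 -0.73  0.86 -2.26]
[ 0.484 -0.078  0.105] 3.141592653589793 [-0.39  0.39  0.58  2.12 -0.33  0.71  0.47]
[ 0.484 -0.078  0.105] -3.141592653589793 [-0.39  0.39  0.58  2.12 -0.33  0.71  0.47]
```

Checks agree: tine tops are at about 98–99 mm, y averages 0.118/0.150, and the plate top is at 146 mm. The fence is already at a slide of about 0.038. Picking the plate now.

```bash
python3 - <<'E'
from plant import robot
from h import *
o=[np.pi,0,SH+np.pi-2*np.pi]
g=C2W(-.003,-.0415,.12,SC,SH)
robot.goto(g+[0,0,.08],o); robot.grip(.6,30)
print(robot.move_straight(g,vel=.08,contact_N=6)); s=robot.sense();w0=s['wrist_force'];print(s['t'],s['tcp_pos'],w0)
robot.grip(0,35); s=robot.sense();print(s['opening'],s['gripper_force'],s['wrist_force']-w0)
robot.move_straight(g+[0,0,.03],vel=.06);robot.move_straight(g+[0,0,.13],vel=.2)
s=robot.sense();print(s['t'],s['opening'],s['gripper_force'],s['wrist_force']-w0)
f=robot.grab_frame('side');pickle.dump(f,open('s1.pkl','wb'))
f2=robot.grab_frame('top');pickle.dump(f2,open('t1.pkl','wb'))
cv2.imwrite('pics/lift.png',np.hstack([cv2.resize(x['image'][a:a+180,b:b+200],(400,360)) for x,a,b in((f,90,190),(f2,100,150))])[:,:,::-1])
E
```

```text
False
3.4417 [0.56126792 0.2252336  0.12059458] [ 0.78053433  0.13774518 -0.14682916]
0.11213486310196606 37.42251992225647 [-0.71574319 -0.82862508  2.49931825]
5.1833 0.10896013435159094 36.935014128685 [-1.03856083 -0.39022931 -1.91165885]
```

View pics/lift.png

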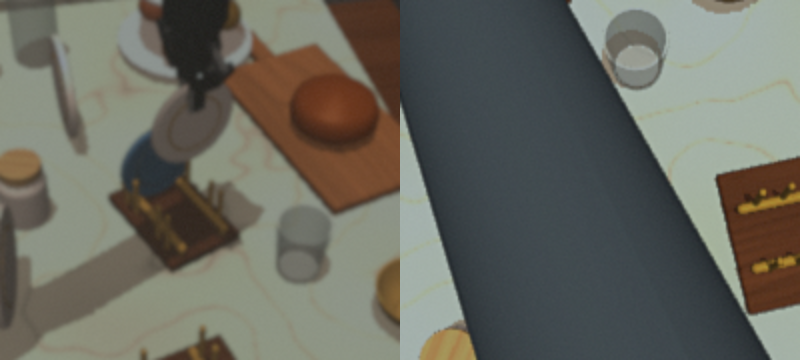

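The white plate is held upright at side view about (285,155), and the dark plate is still in its slot. Next I'll move over the slot and measure the held plate against the tines.

```bash
python3 - <<'E'
from plant import robot
from h import *
o=[np.pi,0,TH-np.pi]
p=C2W(0,.134,.25)
robot.move_straight(p,vel=.2,attitude=o)
robot.move_straight(C2W(0,.134,.21),vel=.15)
f=robot.grab_frame('side');pickle.dump(f,open('s2.pkl','wb'))
f2=robot.grab_frame('top')
s=robot.sense();t=s['tcp_pos'];print(s['t'],toF(t,RC,TH),s['tcp_rot'],s['opening'])
for F in(f,f2):
    c=toF(cloud(F),RC,TH);z=c[...,2]
    h=cv2.cvtColor(F['image'],cv2.COLOR_RGB2HSV)
    m=(abs(c[...,0])<.09)&(c[...,1]>.1)&(c[...,1]<.17)&(z>.11)&(z<.185)&(h[...,1]<70)
    q=c[m];print(len(q))
    if len(q)>50:
        print(np.percentile(q,[1,50,99],axis=0).round(4).tolist())
        A=np.c_[q[:,0],q[:,2],np.ones(len(q))];print('plane',np.linalg.lstsq(A,q[:,1],rcond=None)[0])
        # rim circle
        cn=max(cv2.findContours(m.astype(np.uint8),0,1)[0],key=cv2.contourArea)[:,0]
        e=c[cn[:,1],cn[:,0]];e=e[e[:,2]<.178]
        B=np.c_[2*e[:,0],2*e[:,2],np.ones(len(e))];k=np.linalg.lstsq(B,(e[:,[0,2]]**2).sum(1),rcond=None)[0];print('circle',k[:2],np.sqrt(k[2]+k[0]**2+k[1]**2))
    # tines again
    m=(abs(c[...,0])<.06)&(c[...,1]>.09)&(c[...,1]<.18)&(z>.06)&(z<.102);q=c[m];
    for lo,hi in((.1,.132),(.134,.17)):
        k=q[(q[:,1]>lo)&(q[:,1]<hi)];print(' tine',len(k),np.median(k,0).round(4))
x=f['image'][200:320,200:360];cv2.imwrite('pics/over.png',cv2.resize(x,None,fx=4,fy=4,interpolation=3)[:,:,::-1])
E
```

```text
7.2583 [0.00098942 0.13410708 0.2109717 ] [-3.14123891e+00  1.93756561e-03 -2.89835086e+00] 0.10995045313240803
714
[[-0.057, 0.1263, 0.1201], [-0.0003, 0.1287, 0.1589], [0.0577, 0.1325, 0.1845]]
plane [-0.00210959 -0.01212938  0.13068341]
circle [0.00231968 0.16992012] 0.05256458342470847
 tine 76 [-0.0364  0.1144  0.0839]
 tine 60 [-0.0373  0.146   0.0803]
180
[[-0.0545, 0.1387, 0.1248], [-0.0162, 0.1404, 0.1629], [0.0605, 0.1416, 0.1848]]
plane [ 0.00064297 -0.00068635  0.14060644]
circle [-0.01917103  0.15369089] 0.0257793112626915
 tine 1 [-0.0387  0.1227  0.0622]
 tine 21 [-0.0382  0.1529  0.0946]
```

View pics/over.png

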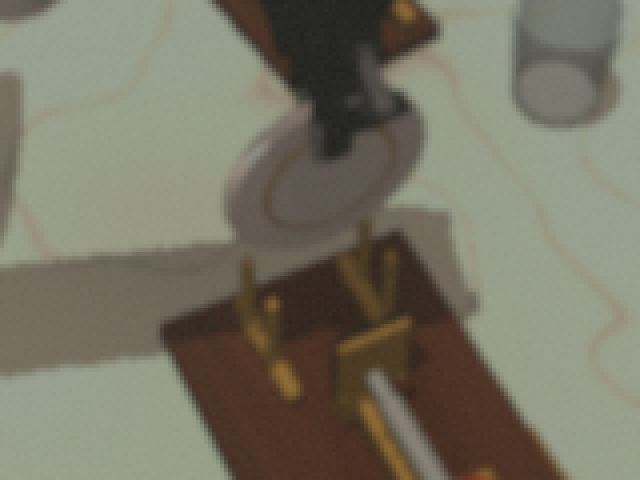

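The plate hangs plumb over the slot. Its near face is at y 128.7, between tine faces measured at 114 and 146 in the same view, so its centre is at about 134. Lowering it gently.

```bash
python3 - <<'E'
from plant import robot
from h import *
robot.move_straight(C2W(0,.134,.128),vel=.08,contact_N=8)
s=robot.sense();w0=s['wrist_force'];print(s['t'],s['tcp_pos'],w0)
r=robot.move_straight(C2W(0,.134,.114),vel=.015,contact_N=3)
s=robot.sense();print(r,s['t'],s['tcp_pos'],s['wrist_force']-w0)
robot.grip(.4); s=robot.sense();print(s['opening'],s['wrist_force'])
robot.move_straight(C2W(0,.134,.23),vel=.12)
robot.goto(C2W(-.12,-.05,.2),[np.pi,0,TH-np.pi]);robot.grip(0)
f=robot.grab_frame('side');f2=robot.grab_frame('top');print(robot.sense()['t'])
pickle.dump((f,f2),open('p3.pkl','wb'))
for F in(f,f2):
    c=toF(cloud(F),RC,TH);z=c[...,2];h=cv2.cvtColor(F['image'],cv2.COLOR_RGB2HSV)
    m=(abs(c[...,0])<.07)&(c[...,1]>.1)&(c[...,1]<.17)&(z>.1)&(z<.16);q=c[m];print(len(q))
    if len(q)>20: print(np.percentile(q,[1,50,99],axis=0).round(4).tolist());print(np.linalg.lstsq(np.c_[q[:,0],q[:,2],np.ones(len(q))],q[:,1],rcond=None)[0])
    m=(z>.105)&(z<.13)&(c[...,1]<-.02)&(c[...,1]>-.1)&(c[...,0]>-.1)&(c[...,0]<.03)&(h[...,1]>150);q=c[m];print('lever',len(q))
    if len(q)>20:print(np.percentile(q,[2,50,98],axis=0).round(4).tolist(),np.polyfit(q[:,0],q[:,1],1))
cv2.imwrite('pics/placed.png',np.hstack([cv2.resize(f['image'][220:400,200:400],(400,360)),cv2.resize(f2['image'][120:300,290:490],(400,360))])[:,:,::-1])
E
```

```text
8.4333 [ 0.49231021 -0.02694534  0.12850815] [ 0.13000396  0.38775114 -2.27564484]
True 8.975 [ 0.49184808 -0.02696521  0.12173233] [-1.24016119 -0.83832323  6.17369628]
0.39735727959249073 [ 0.48807883 -0.07121884  0.20120103]
11.8083
90
[[0.0242, 0.1267, 0.1006], [0.0368, 0.1287, 0.1159], [0.052, 0.1348, 0.1329]]
[0.08803111 0.08555769 0.11576024]
lever 347
[[-0.086, -0.0683, 0.1074], [-0.0398, -0.0557, 0.1138], [0.0084, -0.0367, 0.1168]] [ 0.17587816 -0.04813551]
444
[[-0.0549, 0.1304, 0.1012], [-0.0023, 0.1386, 0.1291], [0.0556, 0.1411, 0.1465]]
[ 0.01078519 -0.11206186  0.1515444 ]
lever 389
[[-0.0815, -0.0646, 0.1059], [-0.0342, -0.0507, 0.1139], [0.0109, -0.0329, 0.1171]] [ 0.18995411 -0.04313013]
```

View pics/placed.png

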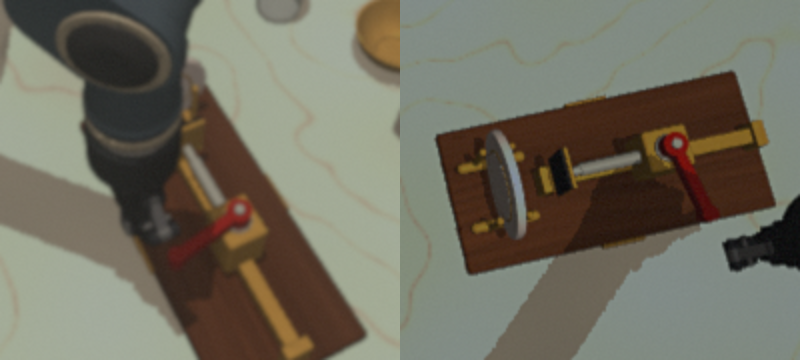

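The plate stands in the slot, at top view about (505,185) in the picture. The lever is open, with its pivot at carrier y of about -46. Next I'll push the lever sideways to slide the fence until the pad is loaded.

```bash
python3 - <<'E'
from plant import robot
from h import *
o=[np.pi,0,TH-np.pi]
robot.goto(C2W(-.061,-.093,.16),o)
print(robot.move_straight(C2W(-.061,-.093,.110),vel=.08,contact_N=5))
w0=robot.sense()['wrist_force'];u=np.array([-np.sin(TH),np.cos(TH),0])
def rep(r):
    s=robot.sense();print(r,s['t'],toF(s['tcp_pos'],RC,TH).round(4),'Fy',((s['wrist_force']-w0)@u).round(2),s['joint_pos'][6].round(2))
rep(robot.move_straight(C2W(-.061,.015,.110),vel=.05,contact_N=5))
rep(robot.move_straight(C2W(-.061,.030,.110),vel=.015,contact_N=3))
robot.sleep(.1);rep(0)
f2=robot.grab_frame('top');f=robot.grab_frame('side')
for F in(f,f2):
    c=toF(cloud(F),RC,TH);z=c[...,2];h=cv2.cvtColor(F['image'],cv2.COLOR_RGB2HSV)
    m=(z>.105)&(z<.13)&(c[...,1]<.06)&(c[...,1]>-.1)&(c[...,0]>-.1)&(c[...,0]<.03)&(h[...,1]>150);q=c[m];print('lever',len(q))
    if len(q)>20:print(np.percentile(q,[2,50,98],axis=0).round(4).tolist(),np.polyfit(q[:,0],q[:,1],1))
cv2.imwrite('pics/press.png',np.hstack([cv2.resize(f['image'][220:400,200:400],(400,360)),cv2.resize(f2['image'][120:300,290:490],(400,360))])[:,:,::-1])
E
```

```text
False
True 14.5 [-0.061  -0.012   0.1101] Fy -4.37 2.22
True 15.3167 [-0.0611 -0.0113  0.1102] Fy -4.76 2.21
0 15.4167 [-0.0611 -0.0117  0.1102] Fy -4.11 2.21
lever 80
[[-0.0874, -0.0014, 0.1066], [-0.0761, 0.0078, 0.1143], [0.0102, 0.0211, 0.1171]] [0.10641441 0.01357119]
lever 273
[[-0.0826, 0.0009, 0.1062], [-0.0203, 0.0171, 0.1142], [0.0109, 0.0338, 0.1174]] [0.18300927 0.02273788]
```

View pics/press.png

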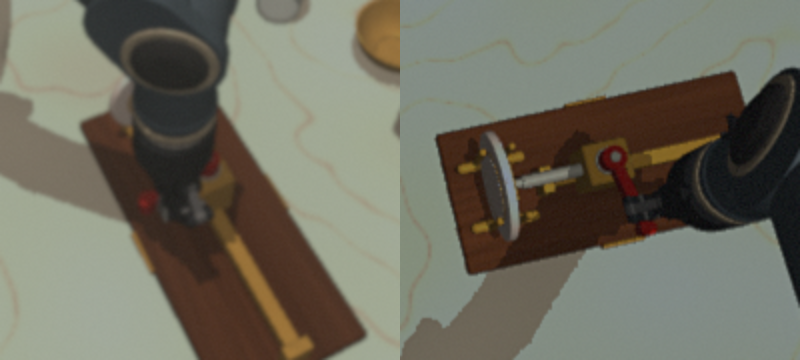

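The fence has moved up to a slide of about 0.1055, and its pad touches the plate at top view (535,180). I'll press about 3.5 mm further, then swing the lever along the arc.

```bash
python3 - <<'E'
from plant import robot
from h import *
u=np.array([-np.sin(TH),np.cos(TH),0])
def rep(r):
    s=robot.sense();F=s['wrist_force'];print(r,round(s['t'],2),toF(s['tcp_pos'],RC,TH).round(4),'F carrier',(F[:2]@u[:2]).round(1),(F[:2]@[np.cos(TH),np.sin(TH)]).round(1),'z',F[2].round(1))
p0=np.array([-.061,-.0080])
rep(robot.move_straight(C2W(*p0,.110),vel=.015,contact_N=14))
pv=np.array([0,.0237])
for a in np.linspace(0,1.70,11)[1:]:
    c,s=np.cos(-a),np.sin(-a);p=pv+np.array([[c,-s],[s,c]])@(p0-pv)
    r=robot.move_straight(C2W(*p,.110),vel=.05,attitude=[np.pi,0,TH-np.pi-a],contact_N=30);rep(r)
    if r:break
f2=robot.grab_frame('top');f=robot.grab_frame('side')
for F in(f,f2):
    c=toF(cloud(F),RC,TH);z=c[...,2];h=cv2.cvtColor(F['image'],cv2.COLOR_RGB2HSV)
    m=(z>.105)&(z<.13)&(c[...,1]<.13)&(c[...,1]>-.1)&(c[...,0]>-.1)&(c[...,0]<.03)&(h[...,1]>150);q=c[m];print('lever',len(q),np.percentile(q,[2,50,98],axis=0).round(4).tolist() if len(q)>20 else'')
cv2.imwrite('pics/cam.png',np.hstack([cv2.resize(f['image'][220:400,200:400],(400,360)),cv2.resize(f2['image'][120:300,290:490],(400,360))])[:,:,::-1])
E
```

```text
False 15.89 [-0.0613 -0.0093  0.1102] F carrier -7.8 -0.3 z 0.9
False 16.27 [-0.0654  0.0009  0.1103] F carrier -9.3 0.2 z -1.3
False 16.66 [-0.0684  0.0125  0.1101] F carrier -7.4 0.2 z -1.7
False 17.04 [-0.0695  0.0241  0.11  ] F carrier -8.4 -1.1 z -1.3
False 17.43 [-0.068   0.0368  0.1097] F carrier -5.9 0.2 z -2.1
False 17.81 [-0.0647  0.0485  0.1097] F carrier -4.7 -0.8 z -1.5
False 18.19 [-0.0599  0.0605  0.1095] F carrier 0.4 0.2 z 0.3
False 18.57 [-0.0524  0.0696  0.1097] F carrier -0.6 0.4 z -0.0
False 18.96 [-0.0434  0.0772  0.11  ] F carrier 0.4 0.6 z -0.3
False 19.34 [-0.0342  0.0834  0.11  ] F carrier 0.7 -0.3 z -0.0
False 19.73 [-0.0238  0.0882  0.11  ] F carrier -0.0 -0.6 z -0.5
lever 190 [[-0.0122, 0.011, 0.1085], [-0.0028, 0.0418, 0.1137], [0.0102, 0.0856, 0.1168]]
lever 66 [[-0.0187, 0.0948, 0.1062], [0.0011, 0.1046, 0.1143], [0.0083, 0.1284, 0.1172]]
```

View pics/cam.png

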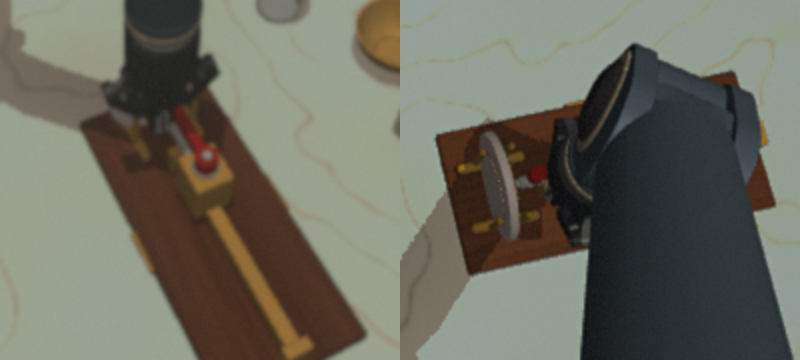

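The lever now points along +y, at side view (190,135), with no force left on the tool. I'll back away and check everything unobstructed.

```bash
python3 - <<'E'
from plant import robot
from h import *
s=robot.sense();p=s['tcp_pos'];d=np.array([np.cos(TH),np.sin(TH),0])
robot.move_straight(p-.03*d,vel=.1);robot.move_straight(p-.03*d+[0,0,.13],vel=.15)
robot.goto([.35,.45,.28],[np.pi,0,2.7])
f2=robot.grab_frame('top');f=robot.grab_frame('side');s=robot.sense();print(s['t'])
for F in(f,f2):
    c=toF(cloud(F),RC,TH);z=c[...,2];h=cv2.cvtColor(F['image'],cv2.COLOR_RGB2HSV)
    m=(z>.105)&(z<.13)&(c[...,1]<.13)&(c[...,1]>-.1)&(abs(c[...,0])<.1)&(h[...,1]>150)&((h[...,0]<8)|(h[...,0]>172));q=c[m];print('lever',len(q),np.percentile(q,[2,50,98],axis=0).round(4).tolist(),np.polyfit(q[:,1],q[:,0],1))
    m=(z>.1)&(z<.16)&(abs(c[...,0])<.07)&(c[...,1]<.17)&(c[...,1]>.12)&(h[...,1]<80);q=c[m];print('plate',len(q),np.percentile(q,[2,50,98],axis=0).round(4).tolist(),np.linalg.lstsq(np.c_[q[:,0],q[:,2],np.ones(len(q))],q[:,1],rcond=None)[0])
    m=(z>.08)&(z<.097)&(c[...,1]<.1)&(abs(c[...,0])<.05)&(c[...,1]>-.1);q=c[m];print(' block',len(q),np.percentile(q,[3,50,97],axis=0).round(4).tolist())
cv2.imwrite('pics/final.png',np.hstack([cv2.resize(f['image'][130:400,200:400],(400,540)),cv2.resize(f2['image'][90:360,160:360],(400,540))])[:,:,::-1])
E
```

```text
23.3583
lever 232 [[-0.0123, 0.0109, 0.1092], [-0.0029, 0.054, 0.114], [0.0082, 0.1088, 0.1173]] [ 0.02130033 -0.00392173]
plate 518 [[-0.0552, 0.1334, 0.1016], [-0.0067, 0.1359, 0.1243], [0.0475, 0.1436, 0.1449]] [-0.01621236  0.0956305   0.12466947]
 block 326 [[-0.0242, -0.0032, 0.0816], [-0.0115, 0.0088, 0.0924], [0.0198, 0.0432, 0.0964]]
lever 319 [[-0.009, 0.0143, 0.1111], [0.0007, 0.0594, 0.1143], [0.0107, 0.111, 0.1171]] [0.00427866 0.00053984]
plate 404 [[-0.0534, 0.1375, 0.1016], [-0.0026, 0.1451, 0.1312], [0.0523, 0.1482, 0.146]] [ 0.00843748 -0.10220864  0.15727779]
 block 298 [[-0.0219, 0.0013, 0.0837], [-0.009, 0.0293, 0.093], [0.0225, 0.0489, 0.096]]
```

View pics/final.png

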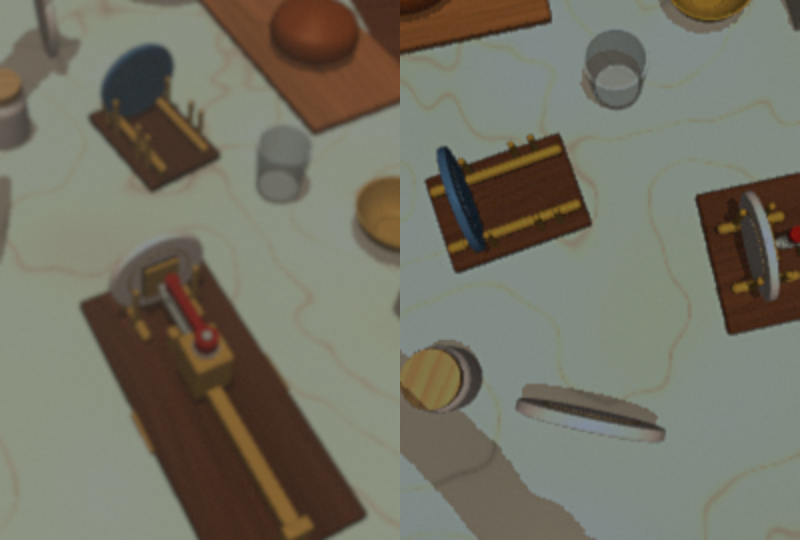

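The plate's near face is at y 136, so it is against the end tines and upright. The lever lies along +y, fully shut. By force and position the pad is pressed about 6–8 mm. The dark plate, tumbler and jar haven't moved, and the robot is clear. Handing in.

```bash
python3 -c "
from plant import robot
print(robot.close_job())"
```

```text
the job is handed in; nothing more can be done
None
```

The job is handed in, and no verdict came back: the final pictures show the white plate upright against the end tines, the fence pressed up and clamped with the red lever fully shut, and the dark plate, tumbler and jar where they stood.

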